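Three samples back on their own rests

ROBOT

A 7-joint arm with a two-finger parallel gripper is mounted at the origin on a cart in front of the work surface, level with it; the furniture and walls round the work are solid. World frame = base frame: x ahead of the robot, y to its left, z up, the work surface at z = 0. Lengths are in mm, angles in rad, forces in N, time in s.
With the tool pointing down it reaches from about 400 to 875 mm from the base axis. Payload 4.4 kg.
Tool frame: the origin (TCP) lies midway between the tips of the shut fingers; the grasp point (between the pads) lies 19 mm behind it; z points along the fingers, y is the line along which they close (so a half turn about z gives the same grasp; the last joint's range is limited). The gripper opens to 85 mm and grips with 20 to 120 N. Pads are 22 mm wide; open, the fingers measure 114 mm over their backs; the gripper's body (76 mm by 85 mm) begins 54 mm behind the grasp point. The pads swing forward as they close: fully open they stand 13 mm farther back than shut.
Start: joints at [-1.361, 0.628, 0.038, 1.517, -0.027, 0.996, -0.02], TCP at [176.981, 625.456, 231.313] pointing down, gripper open.
Joint ranges: [-3.06, 3.06], [-0.37, 2.12], [-1.25, 1.32], [0.18, 2.47], [-1.1, 4.24], [0.23, 1.98], [-2.94, 2.94]. Speed limits (rad/s): [2.57, 2.57, 3.14, 3.14, 3.14, 3.14, 3.14].

INTERFACE

Orientations are given as [roll, pitch, yaw] about the fixed x, y, z axes, in that order (R = Rz(yaw) Ry(pitch) Rx(roll)).
In Python, from cell import ctrl gives the robot as it stands. The module is installed in compiled form; this text tells all that it offers.
- The arm moves only by the tool step_arm, never from a script. Its argument "commands" is one flat list of numbers, 7 for each row, row after row: the shift along the tool's x, y, z in cm, then the turn, a rotation vector about the tool's x, y, z in rad, then the opening, from 0 (shut) to 1 (fully open). A call has 1 to 10 rows; each row is the pose to reach, as a shift and turn from the pose commanded when the call began, along the tool's axes at that moment; what a row does not reach only later rows make up. A row lasts 1/10 s, in which the tool goes at most 50 mm and 8.59 degrees, less where a joint would pass 70% of its speed; a pose out of reach is approached as far as the arm can. A call with a gripper value outside its range is refused whole. The fingers move at their own pace and stop on an object; the grip force is fixed at half the most. Time passes only in rows, so rows that repeat a pose let the fingers close. It gives the time, the measured TCP pose, the force, the opening and the grip force at its end, in the units of the state.
- ctrl.read_state(): the state, without advancing time (a new reading comes with each control period).
- ctrl.get_image(name): name is "side" or "top" or "wrist"; returns a dict with "image" (400x640x3 uint8, red, green, blue), "range_z" (400x640 float32, mm along the optical axis (not along the pixel's ray), 0 where there is no reading), "vfov" (degrees; the focal length in pixels is half the picture's height over the tangent of half this angle, whatever the lens; pixels are square), "cx", "cy" (the principal point, pixels), "world_to_cam" (4x4, takes a point from world to camera coordinates). Camera axes: x right, y down, z forward; pixel columns grow to the right and rows downward; lengths in mm; the calibration is good to about 2 mm. The wrist camera is an equidistant fisheye: a pixel r from the principal point sees the ray r / f radians off the axis. A picture is of the moment at which its call begins.
- ctrl.finish_job(): hands the job in; it is judged then, once.
The state is a dict: "clock": time; "qpos": joint angles; "qd": joint speeds; "tau": joint torques, N m; "eef_pos": TCP position; "tool_rot": TCP orientation; "force": force on the tool from outside, world axes, zero at the start; "torque": the same for the moment, N m; "width": finger opening in mm; "gripper_force": force on a finger pad.
Only numpy, scipy, OpenCV 4.12 (cv2) and the standard library are available. Lean on these libraries where they do the work, as an engineer would, in place of code of your own. Each camera call takes 0.05 s, during which the arm holds its last target. There are 200 camera calls.

TASK

The three samples on the bench have been put on each other's wooden rests. Change them round, so that the grey mortar cube stands in the middle of the square rest, the lidded sample tin in the middle of the round rest, and the stoppered glass weighing bottle in the middle of the triangular rest, all upright and let go; the empty metal plate is free for setting one down on the way. Do not tip any of them over, and leave the tape roll, the dropper bottle in front of the hotplate and the mallet beside them where they are.

Things in the scene. Friction and masses are not known exactly. Their poses are not given: they have to be found in the camera images.
- cube_centre (a point): Hardened grey mortar cube, 40x40x40 mm, about 0.14 kg. The point is its centre, 20 mm above its underside; x and y are normal to its side faces, z up. Loose; at the start it stands near the middle of the round rest, at any yaw.
- tin_centre (a point): Round sample tin, metal-grey body with a white press lid fixed on it: body 52 mm and lid 54 mm in diameter (the lid is the upper 21 mm), 58 mm high, about 0.11 kg. The point is its centre, 29 mm above its underside; z up along its axis. Loose; at the start it stands near the middle of the triangular rest.
- weighing_bottle_centre (a point): Round glass weighing bottle (clear glass, grey contents) with a ground stopper fixed in it: body 40 mm in diameter for the lower 40 mm, stopper collar above it 43 mm in diameter with a small knob on top, 64 mm high in all, about 0.05 kg. The point is its centre, 32 mm above its underside; z up along its axis. Loose; at the start it stands near the middle of the square rest.
- square_rest_top (a point): Square beech board, 100x100 mm, flat top 12 mm above the bench, with a dark routed square on it. Fixed to the bench, does not move. The point lies on its top face at the centre; z up. x and y are normal to its sides. Place of the mortar cube.
- round_rest_top (a point): Round beech board, 100 mm in diameter, flat top 12 mm above the bench, with a dark routed ring on it. Fixed to the bench, does not move. The point lies on its top face at the centre; z up. Place of the tin.
- triangle_rest_top (a point): Triangular beech board, equal sides of about 120 mm with clipped corners, flat top 12 mm above the bench, with a dark routed triangle on it. Fixed to the bench, does not move. The point lies on its top face at the centre; z up. x points to one corner. Its edges are 35 mm from the centre. Place of the weighing bottle.
- spare_plate_top (a point): Bare metal plate, 110 (x) by 90 (y) mm, top 4 mm above the bench, empty: the free spot for parking one sample. Fixed to the bench, does not move. The point lies on its top face at the centre; z up. 
- tape_roll: Roll of tape lying flat, 96 mm in diameter, 25 mm high; origin at the centre of its underside. Bystander beside the rests, to be left alone.
- dropper_bottle: Brown dropper bottle, 34 mm in diameter, 102 mm high, standing in front of the hotplate (not the like one farther off among the cups at the right); origin at the centre of its underside. Bystander, to be left alone.
- mallet: Small wooden mallet lying on the bench, 125 mm long, 48 mm high over its head; origin under its middle. Bystander, to be left alone.
There are look-alikes about, which are no part of the job. What is shaped like the part that bears weighing_bottle_centre but yellow is not meant.

How it is judged:
By the outcome, as a careful person would: the job done as asked, in the order asked, and still so for the second after the job is handed in, with the robot touching nothing.
It also fails if it takes over 96 s, if anything falls off the work surface, if the arm or the gripper's body presses on something with over 40 N, if the wrist force passes 120 N, or if a joint passes its speed limit or range.

## Working session

There is one attempt and no reset: what is moved stays moved. The work goes in short steps, Python scripts to look and compute and a tool call to move; the robot and the scene stay as the last step left them, time stands still between calls to the robot, and variables do not carry over. Pictures are saved under pics/ and viewed, at most 14 in all, crops included, and the job is handed in when it is done.

Besides the shell and the picture viewer there is one more tool, called after "Call:" by a JSON object that holds its "method" and its "body". step_arm: Moves the arm, as the interface text tells. Its arguments: {"type":"object","properties":{"commands":{"type":"array"}},"required":["commands"]}

```bash
mkdir -p pics; cat > h.py <<'E'
import numpy as np, cv2
from cell import ctrl
def snap(n,save):
    d=ctrl.get_image(n); np.savez('%s.npz'%save,**d)
    cv2.imwrite('pics/%s.png'%save,d['image'][:,:,::-1]); return d
def load(s): return dict(np.load('%s.npz'%s))
def ray(d,u,v,name):
    f=200/np.tan(np.radians(float(d['vfov']))/2); x,y=u-d['cx'],v-d['cy']
    if name=='wrist':
        r=np.hypot(x,y); t=r/f; k=np.sin(t)/max(r,1e-9); c=np.array([x*k,y*k,np.cos(t)])
    else: c=np.array([x/f,y/f,1.])
    T=np.linalg.inv(d['world_to_cam']); return T[:3,3],T[:3,:3]@c,c
def atz(d,u,v,z,name='top'):
    o,r,_=ray(d,u,v,name); return np.round(o+r*(z-o[2])/r[2],1)
def dep(d,u,v,name='top'):
    o,r,c=ray(d,u,v,name); return np.round(o+r*d['range_z'][int(v),int(u)]/c[2],1)
E
python3 - <<'E'
from h import *
for n in('top','side','wrist'):
    d=snap(n,n+'0'); print(n,d['vfov'],d['cx'],d['cy'],np.round(np.linalg.inv(d['world_to_cam']),2).tolist())
print(ctrl.read_state())
E
```

```text
top 53.30444312760373 323.5665447497664 198.77752472914693 [[-0.02, -0.99, 0.13, 470.75], [-1.0, 0.02, 0.02, -141.8], [-0.03, -0.13, -0.99, 1015.27], [0.0, 0.0, 0.0, 1.0]]
side 51.387767292514965 315.7207674811604 205.77058441164408 [[0.99, -0.07, 0.1, 477.93], [-0.12, -0.59, 0.8, -1011.18], [0.0, -0.8, -0.6, 726.65], [0.0, 0.0, 0.0, 1.0]]
wrist 65.70646984690485 318.73588909849474 200.40470953970907 [[0.27, 0.92, 0.29, 103.58], [0.96, -0.26, -0.08, 646.59], [-0.0, 0.3, -0.95, 372.11], [0.0, 0.0, 0.0, 1.0]]
{'clock': 0.15, 'qpos': array([-1.36080727,  0.62917064,  0.03846588,  1.51811739, -0.02699728,
        0.99629384, -0.02002369]), 'qd': array([-2.95857341e-04, -1.75784139e-03,  1.27262227e-03, -3.91348445e-03,
        4.86154255e-04, -2.12334306e-03,  9.56898351e-06]), 'tau': array([ 2.10394370e-03, -5.63802660e+01,  1.22783057e+00, -1.93650001e+01,
        1.11078919e-02,  7.42190372e-03, -5.51575638e-06]), 'eef_pos': array([176.85120802, 624.99523571, 230.58337815]), 'tool_rot': array([-3.14012198e+00,  2.11905044e-05,  2.86576773e+00]), 'force': array([ 0.542493  , -1.09545996,  0.93272278]), 'torque': array([-0.03365624, -0.00836694, -0.00663307]), 'gripper_force': 0.0, 'width': 85.7080125051109}
```

View pics/top0.png

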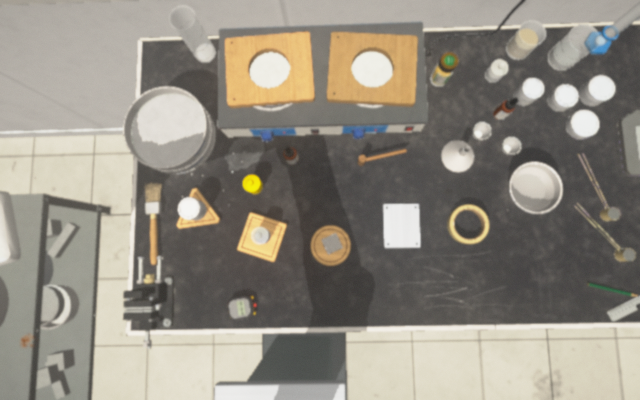

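View pics/side0.png

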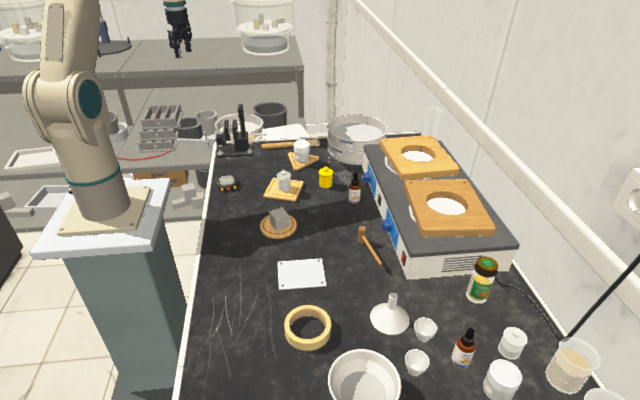

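Candidates in the top view:
- **Tin:** (190,208) on the triangle. White jars at (583,124) and others are look-alikes.
- **Weighing bottle:** (260,235) on the square. The yellow one at (252,184) is excluded.
- **Cube:** (331,244) on the round rest.
- **Plate:** (401,226).
- **Bystanders:** dropper bottle (291,156), mallet (383,155), tape (469,223).

I'll check these in one close crop.

```bash
python3 - <<'E'
from h import *
d=load('top0'); im=d['image'][165:275,165:365,::-1]
cv2.imwrite('pics/crop0.png',cv2.resize(im,None,fx=4,fy=4,interpolation=cv2.INTER_CUBIC))
for n,u,v,z in [('tin',190,208,70),('bot',260,235,76),('cube',331,244,52),('plate',402,226,4),('yellow',252,184,64),('dropper',291,156,100)]:
    print(n,atz(d,u,v,z),dep(d,u,v))
E
```

```text
tin [577.5 203.5  70. ] [578.1 205.3  64.8]
bot [508.8  33.1  76. ] [508.9  33.8  72.2]
cube [ 484.4 -133.7   52. ] [ 484.4 -133.7   54.3]
plate [ 526.4 -313.5    4. ] [ 526.5 -313.9    1.5]
yellow [633.3  54.8  64. ] [634.2  55.9  58.7]
dropper [691.5 -44.8 100. ] [700.  -41.1  65.1]
```

View pics/crop0.png

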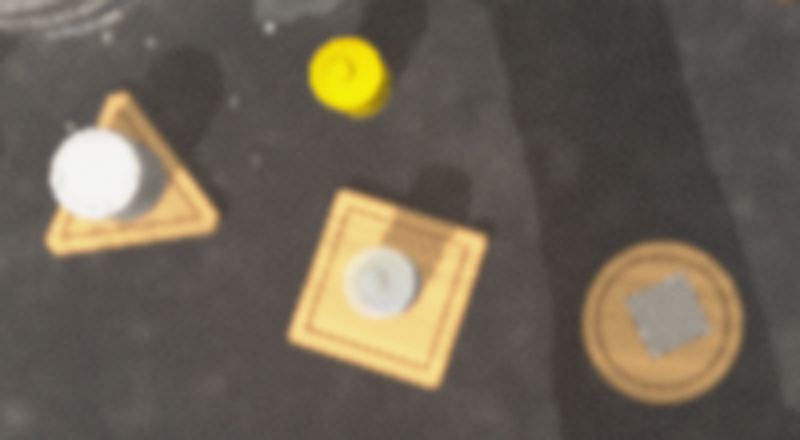

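The crop confirms all three: white lid at (95,173) on the triangle, clear bottle at (381,283) on the square, grey cube at (668,313) on the round rest. The yellow bottle at (348,75) stands apart.

```bash
cat >> h.py <<'E'
def go(x,y,z,yaw=None,s=None):
    "shift (cm, tool axes) and turn about tool z to reach a tool-down pose"
    from scipy.spatial.transform import Rotation as R
    s=s or ctrl.read_state(); R0=R.from_euler('xyz',s['tool_rot'])
    yaw=s['tool_rot'][2] if yaw is None else yaw
    T=R.from_euler('xyz',[np.pi,0,yaw])
    print('shift',np.round(R0.inv().apply(np.array([x,y,z])-s['eef_pos'])/10,2),'turn',np.round((R0.inv()*T).as_rotvec(),3))
E
python3 - <<'E'
from h import *
d=load('top0')
P=lambda x,y,z:atz(d,165+(x+.5)/4-.5,165+(y+.5)/4-.5,z)
sq=np.array([P(*c,12) for c in [(342,189),(488,236),(437,388),(290,340)]]);print('sq',sq.mean(0),np.degrees(np.arctan2(*(sq[1]-sq[0])[1::-1])))
print('round',P(663,321,12))
tri=np.array([P(*c,12) for c in [(120,91),(219,222),(47,254)]]);print('tri',tri.tolist(),tri.mean(0))
c=np.array([P(*c,52) for c in [(681,272),(709,325),(657,356),(628,297)]]);print('cube',c.mean(0),[np.degrees(np.arctan2(*(c[(i+1)%4]-c[i])[1::-1])) for i in range(4)])
print('tin',P(95,173,70),'bot',P(381,283,60))
# heights near left
H=np.array([[dep(d,u,v)[2] if d['range_z'][v,u]>0 else 0 for u in range(120,640,4)] for v in range(150,330,4)])
print('max z, cols',[(u,int(H[:,i:i+10].max())) for i,u in list(enumerate(range(120,640,4)))[::10]], H[:, :14].max())
go(450,300,231); go(484,-134,231)
E
```

```text
sq [507.325  40.2    12.   ] -109.04465193638288
round [ 482.8 -131.7   12. ]
tri [[637.1, 213.8, 12.0], [551.3, 148.7, 12.0], [533.5, 258.5, 12.0]] [573.96666667 207.          12.        ]
cube [ 487.375 -135.725   52.   ] [np.float64(-153.434948822922), np.float64(119.39217575523922), np.float64(25.193350510329005), np.float64(-66.11985615342482)]
tin [577.9 207.4  70. ] bot [508.5  36.4  60. ]
max z, cols [(120, 177), (160, 95), (200, 73), (240, 76), (280, 99), (320, 54), (360, 49), (400, 31), (440, 63), (480, 54), (520, 57), (560, 55), (600, 31)] 177.0
shift [-3.513e+01 -2.383e+01 -1.000e-02] turn [-0.001  0.    -0.   ]
shift [-5.022e+01 -6.467e+01  5.000e-02] turn [-0.001  0.    -0.   ]
```

Call:
{"method": "step_arm", "body": {"commands": [0, 0, -4, 0, 0, 0, 1, -35.1, -23.8, -4, 0, 0, 0.4, 1, -35.1, -23.8, -4, 0, 0, 0.4, 1, -35.1, -23.8, -4, 0, 0, 0.4, 1, -35.1, -23.8, -4, 0, 0, 0.4, 1, -35.1, -23.8, -4, 0, 0, 0.4, 1, -35.1, -23.8, -4, 0, 0, 0.4, 1, -35.1, -23.8, -4, 0, 0, 0.4, 1, -35.1, -23.8, -4, 0, 0, 0.4, 1, -35.1, -23.8, -4, 0, 0, 0.4, 1]}}

```text
clock: 1.15
eef_pos: [453.0, 295.8, 271.4]
tool_rot: [-3.141, 0.003, 2.459]
force: [0.1, 0.2, -0.2]
width: 85.2
gripper_force: 0.0
```

```bash
python3 - <<'E'
from h import *
s=ctrl.read_state();print(s['eef_pos'],s['tool_rot'],s['qpos'])
go(487,-135,200,np.radians(115.5))
E
```

```text
[452.99659676 295.80403355 271.39859171] [-3.14081060e+00  2.64195239e-03  2.45949506e+00] [-0.76626591  0.4311734   0.19451976  1.77599326 -0.09651901  0.94379586
  0.35627865]
shift [-29.78 -31.29   7.24] turn [-0.     0.003  0.444]
```

Call:
{"method": "step_arm", "body": {"commands": [-29.8, -31.3, 7.2, 0, 0, 0.44, 1, -29.8, -31.3, 7.2, 0, 0, 0.44, 1, -29.8, -31.3, 7.2, 0, 0, 0.44, 1, -29.8, -31.3, 7.2, 0, 0, 0.44, 1, -29.8, -31.3, 7.2, 0, 0, 0.44, 1, -29.8, -31.3, 7.2, 0, 0, 0.44, 1, -29.8, -31.3, 7.2, 0, 0, 0.44, 1, -29.8, -31.3, 7.2, 0, 0, 0.44, 1, -29.8, -31.3, 7.2, 0, 0, 0.44, 1, -29.8, -31.3, 7.2, 0, 0, 0.44, 1]}}

```text
clock: 2.15
eef_pos: [485.8, -136.6, 198.8]
tool_rot: [-3.14, 0.003, 2.016]
force: [-1.0, 0.0, -0.3]
width: 85.2
gripper_force: 0.0
```

```bash
python3 - <<'E'
from h import *
d=snap('wrist','w1'); s=ctrl.read_state();print(s['eef_pos'],s['tool_rot'],s['qpos'],s['clock'])
E
```

```text
[ 485.89947833 -132.94147839  198.8304888 ] [-3.14022963e+00  5.59098674e-04  2.01962112e+00] [-0.00869272  0.48319853  0.31524555  1.96131083 -0.21575556  0.72987495
  0.88326859] 2.2
```

View pics/w1.png

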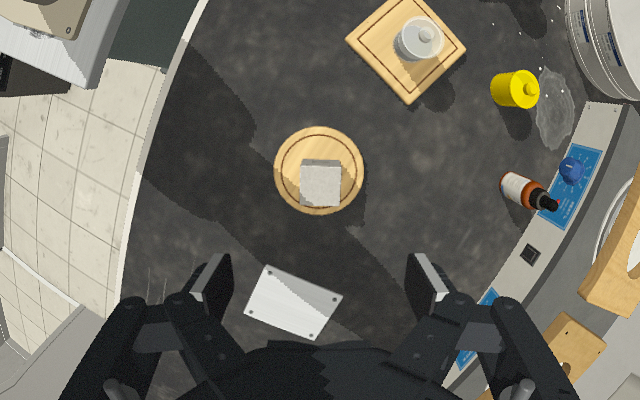

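The wrist view shows the cube at (320,183), round rest (319,171), plate (294,301) and square rest with the bottle (406,50). I'll enlarge it.

```bash
python3 - <<'E'
from h import *
d=load('w1'); im=d['image'][:,:,::-1]
a=cv2.resize(im[120:220,265:375],None,fx=4,fy=4,interpolation=cv2.INTER_CUBIC)
b=cv2.resize(im[0:110,340:430+40],(390,330),interpolation=cv2.INTER_CUBIC)
c=np.zeros((400,790,3),np.uint8); c[:400,:440]=a; c[:330,440:440+350]=b[:,:350]
cv2.imwrite('pics/w1c.png',c)
g=lambda p,z:atz(d,*p,z,'wrist')
print('plate',[g(p,4).tolist() for p in [(265,265),(343,298),(317,341),(245,309)]])
E
```

```text
plate [[473.6, -268.0, 4.0], [584.5, -270.2, 4.0], [587.2, -355.9, 4.0], [473.8, -347.3, 4.0]]
```

View pics/w1c.png

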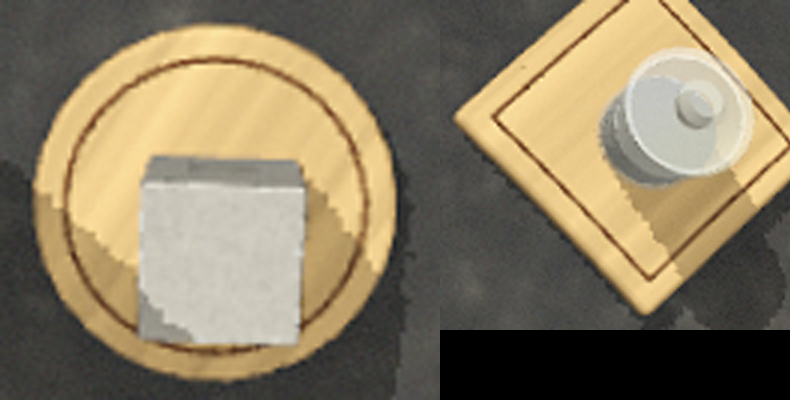

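```bash
python3 - <<'E'
from h import *
d=load('w1')
g=lambda x,y,z:atz(d,265+(x+.5)/4-.5,120+(y+.5)/4-.5,z,'wrist')
c=np.array([g(*p,52) for p in [(143,184),(305,184),(299,344),(139,342)]]);print('cube',c.mean(0),[(np.degrees(np.arctan2(*(c[(i+1)%4]-c[i])[1::-1])).round(1),np.linalg.norm(c[(i+1)%4]-c[i]).round(1)) for i in range(4)])
r=[g(*p,12) for p in [(34,190),(396,195),(215,24),(215,381)]];print('round',np.mean(r[:2],0),np.mean(r[2:],0),np.linalg.norm(r[0]-r[1]),np.linalg.norm(r[2]-r[3]))
r=[g(*p,12) for p in [(66,206),(367,206),(214,58),(214,353)]];print('ring',np.mean(r[:2],0),np.mean(r[2:],0),np.linalg.norm(r[0]-r[1]),np.linalg.norm(r[2]-r[3]))
g2=lambda x,y,z:atz(d,340+(x-440)/3,y/3,z,'wrist')
print('sq corners',g2(456,116,12),g2(648,313,12),'bot collar',g2(689,112,60),'knob',g2(701,105,76))
s=ctrl.read_state();print(s['eef_pos'],s['tool_rot'])
E
```

```text
cube [ 486.15 -135.1    52.  ] [(np.float64(25.4), np.float64(38.4)), (np.float64(-65.6), np.float64(39.9)), (np.float64(-155.2), np.float64(39.3)), (np.float64(113.1), np.float64(39.5))]
round [ 480.4  -126.85   12.  ] [ 482.35 -131.     12.  ] 98.39496938360216 99.52110328970436
ring [ 482.4 -130.2   12. ] [ 482.25 -131.45   12.  ] 81.7647845958148 82.07862084611313
sq corners [445.9  10.6  12. ] [537.9 -21.1  12. ] bot collar [509.2  36.4  60. ] knob [508.2  34.5  76. ]
[ 485.89947833 -132.94147839  198.8304888 ] [-3.14022963e+00  5.59098674e-04  2.01962112e+00]
```

Call:
{"method": "step_arm", "body": {"commands": [0, 0, 5, 0, 0, 0, 1, 0, 0, 9, 0, 0, 0, 1, 0, 0, 9, 0, 0, 0, 1, 0, 0, 9, 0, 0, 0, 1]}}

```text
clock: 2.6
eef_pos: [486.6, -128.7, 109.6]
tool_rot: [-3.141, -0.001, 2.027]
force: [0.1, -0.2, -0.1]
width: 85.5
gripper_force: 0.0
```

```bash
python3 - <<'E'
from h import *
s=ctrl.read_state();print(s['eef_pos'],s['tool_rot'],s['qpos'])
go(486.4,-135.3,20,np.radians(115.5))
E
```

```text
[ 486.57339534 -128.72770855  109.56147224] [-3.14083678e+00 -1.13434217e-03  2.02713165e+00] [ 0.04062775  0.62321197  0.24122572  2.03731208 -0.28829758  0.51409371
  0.94702508]
shift [-0.59 -0.3   8.96] turn [-0.001 -0.001  0.011]
```

Call:
{"method": "step_arm", "body": {"commands": [-0.6, -0.3, 2, 0, 0, 0.01, 1, -0.6, -0.3, 5, 0, 0, 0.01, 1, -0.6, -0.3, 8.9, 0, 0, 0.01, 1, -0.6, -0.3, 8.9, 0, 0, 0.01, 1, -0.6, -0.3, 8.9, 0, 0, 0.01, 0, -0.6, -0.3, 8.9, 0, 0, 0.01, 0, -0.6, -0.3, 8.9, 0, 0, 0.01, 0, -0.6, -0.3, 8.9, 0, 0, 0.01, 0, -0.6, -0.3, 8.9, 0, 0, 0.01, 0, -0.6, -0.3, 8.9, 0, 0, 0.01, 0]}}

```text
clock: 3.6
eef_pos: [488.1, -136.7, 22.6]
tool_rot: [3.138, 0.002, 2.016]
force: [-1.1, 0.9, 10.1]
width: 39.8
gripper_force: 60.4
```

```bash
python3 - <<'E'
from h import *
s=ctrl.read_state();print(s['eef_pos'],s['tool_rot'],s['width'],s['gripper_force'],s['force'])
go(528,-312,90,np.radians(115.5))
E
```

```text
[ 488.11030145 -136.73503335   22.63318179] [3.13836226e+00 2.26595822e-03 2.01576485e+00] 39.77035028795332 60.42009115219116 [-1.07858488  0.85453729 10.07994117]
shift [-17.55  -3.92  -6.71] turn [ 0.003  0.002 -0.   ]
```

Call:
{"method": "step_arm", "body": {"commands": [0, 0, -3, 0, 0, 0, 0, 0, 0, -7, 0, 0, 0, 0, -17.6, -3.9, -7, 0, 0, 0, 0, -17.6, -3.9, -7, 0, 0, 0, 0, -17.6, -3.9, -7, 0, 0, 0, 0, -17.6, -3.9, -7, 0, 0, 0, 0, -17.6, -3.9, -4, 0, 0, 0, 0, -17.6, -3.9, -4, 0, 0, 0, 0, -17.6, -3.9, -4, 0, 0, 0, 0]}}

```text
clock: 4.5
eef_pos: [526.6, -310.8, 60.6]
tool_rot: [-3.141, -0.002, 2.017]
force: [-0.4, -0.0, -1.4]
width: 39.8
gripper_force: 60.9
```

```bash
python3 - <<'E'
from h import *
s=ctrl.read_state();print(s['eef_pos'],s['tool_rot'],s['width'],s['gripper_force'],s['force'])
go(528,-312,14.5,np.radians(115.5))
E
```

```text
[ 526.59870997 -310.77608493   60.56908002] [-3.14109152e+00 -2.07945134e-03  2.01654523e+00] 39.77150479879801 60.90473771095276 [-0.40927506 -0.00474299 -1.37149347]
shift [-0.18  0.08  4.61] turn [-0.001 -0.002  0.001]
```

Call:
{"method": "step_arm", "body": {"commands": [0, 0, 2.5, 0, 0, 0, 0, 0, 0, 4, 0, 0, 0, 0, 0, 0, 4.5, 0, 0, 0, 0, 0, 0, 4.5, 0, 0, 0, 0, 0, 0, 4.5, 0, 0, 0, 0.6, 0, 0, 4.5, 0, 0, 0, 1, 0, 0, 4.5, 0, 0, 0, 1, 0, 0, 4.5, 0, 0, 0, 1, 0, 0, 0, 0, 0, 0, 1, 0, 0, -4.5, 0, 0, 0, 1]}}

```text
clock: 5.5
eef_pos: [525.9, -311.5, 104.8]
tool_rot: [-3.139, -0.003, 2.016]
force: [1.6, -0.8, 0.6]
width: 85.6
gripper_force: 0.0
```

```bash
python3 - <<'E'
from h import *
s=ctrl.read_state();print(s['eef_pos'],s['tool_rot'],s['width'],s['qpos'],s['force'])
go(528,-312,160); go(500,30,250,np.radians(150));go(577.8,206,190,np.radians(150))
E
```

```text
[ 525.86846377 -311.47671508  104.81394033] [-3.13908896 -0.00319309  2.01553007] 85.61188423902527 [ 0.34672751  0.7436729   0.23255154  1.74002533 -0.24704836  0.69066832
  1.15668545] [ 1.55969105 -0.8099809   0.57181406]
shift [-0.12  0.16 -5.52] turn [-0.003 -0.003  0.   ]
shift [ 31.99  12.32 -14.45] turn [-0.001 -0.004 -0.602]
shift [44.51 26.93 -8.44] turn [-0.001 -0.004 -0.602]
```

Call:
{"method": "step_arm", "body": {"commands": [0, 0, -5, 0, 0, 0, 1, 0, 0, -8.4, 0, 0, 0, 1, 44.5, 26.9, -8.4, 0, 0, 0, 1, 44.5, 26.9, -8.4, 0, 0, 0, 1, 44.5, 26.9, -8.4, 0, 0, 0, 1, 44.5, 26.9, -8.4, 0, 0, 0, 1, 44.5, 26.9, -8.4, 0, 0, 0, 1, 44.5, 26.9, -8.4, 0, 0, 0, 1, 44.5, 26.9, -8.4, 0, 0, 0, 1, 44.5, 26.9, -8.4, 0, 0, 0, 1]}}

```text
clock: 6.5
eef_pos: [566.4, 88.0, 189.6]
tool_rot: [3.141, 0.0, 2.016]
force: [0.5, 0.6, -0.1]
width: 85.4
gripper_force: 0.0
```

```bash
python3 - <<'E'
from h import *
s=ctrl.read_state();print(s['eef_pos'],s['tool_rot'],s['qpos'])
go(577.8,206,190,np.radians(115.5))
E
```

```text
[566.43298683  87.96071987 189.58361254] [3.14117495e+00 5.27524602e-05 2.01561717e+00] [-0.39818818  0.58527194  0.30276604  1.78809387 -0.23120461  0.80252435
  0.46343848]
shift [10.17  6.11 -0.04] turn [ 0.  0. -0.]
```

Call:
{"method": "step_arm", "body": {"commands": [10, 6, 0, 0, 0, 0, 1, 10, 6, 0, 0, 0, 0, 1, 10, 6, 0, 0, 0, 0, 1, 10, 6, 0, 0, 0, 0, 1, 10, 6, 0, 0, 0, 0, 1]}}

```text
clock: 7.0
eef_pos: [577.5, 200.5, 189.2]
tool_rot: [-3.141, 0.001, 2.015]
force: [-0.2, -1.3, -0.5]
width: 85.5
gripper_force: 0.0
```

```bash
python3 - <<'E'
from h import *
d=snap('wrist','w2'); s=ctrl.read_state();print(s['eef_pos'],s['tool_rot'])
E
```

```text
[577.73045937 199.40288366 189.37399212] [-3.14068159e+00  1.53834886e-03  2.01313113e+00]
```

View pics/w2.png

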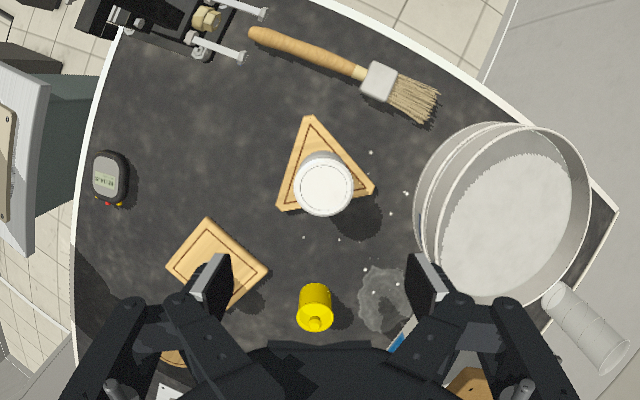

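The tin is at (323,185) on the triangle with corners near (311,117), (375,187) and (278,209). The finger partly hides the square rest.

```bash
python3 - <<'E'
from h import *
d=load('w2'); im=d['image'][105:225,260:390,::-1]
cv2.imwrite('pics/w2c.png',cv2.resize(im,None,fx=4.5,fy=4.5,interpolation=cv2.INTER_CUBIC))
E
```

```text
(no output)
```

View pics/w2c.png

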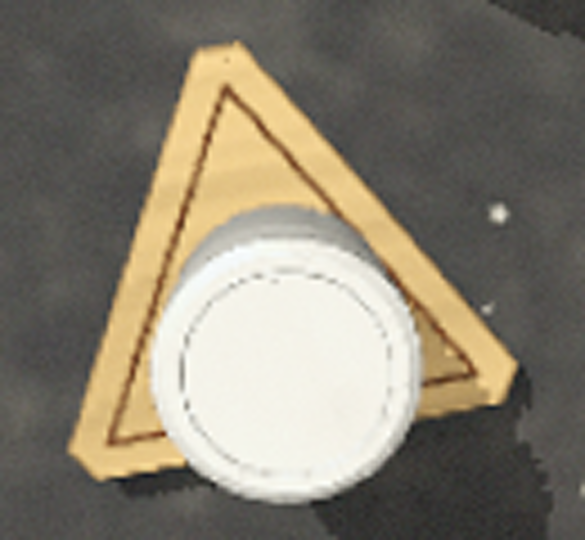

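```bash
python3 - <<'E'
from h import *
d=load('w2')
g=lambda x,y,z:atz(d,260+(x+.5)/4.5-.5,105+(y+.5)/4.5-.5,z,'wrist')
t=np.array([g(*p,12) for p in [(227,88),(475,373),(110,443)]]);print(t,t.mean(0),[np.linalg.norm(t[i]-t[i-1]) for i in range(3)])
print('tin',np.mean([g(181,372,70),g(392,372,70)],0),np.mean([g(287,268,70),g(287,476,70)],0))
go(577,207,90,np.radians(115.5))
E
```

```text
[[544.2 249.7  12. ]
 [626.  214.4  12. ]
 [554.5 161.   12. ]] [574.9        208.36666667  12.        ] [np.float64(89.29602454756873), np.float64(89.09169433791229), np.float64(89.24018153276023)]
tin [577.9 208.8  70. ] [578.15 208.4   70.  ]
shift [0.73 0.27 9.94] turn [-0.001  0.002 -0.003]
```

Call:
{"method": "step_arm", "body": {"commands": [0.8, 0.3, 4, 0, 0, 0, 1, 0.8, 0.3, 8, 0, 0, 0, 1, 0.8, 0.3, 8, 0, 0, 0, 1, 0.8, 0.3, 8, 0, 0, 0, 1]}}

```text
clock: 7.45
eef_pos: [577.2, 208.1, 109.7]
tool_rot: [-3.14, 0.001, 2.013]
force: [-0.0, 0.1, 0.5]
width: 85.1
gripper_force: 0.0
```

```bash
python3 - <<'E'
from h import *
s=ctrl.read_state();print(s['eef_pos'],s['tool_rot'],s['qpos'])
go(578,208.3,32,np.radians(115.5))
E
```

```text
[577.24382505 208.10470555 109.690752  ] [-3.14034736e+00  1.03613106e-03  2.01265998e+00] [-0.55741042  0.74274005  0.27120937  1.73387887 -0.28175056  0.70444286
  0.3037722 ]
shift [-0.01  0.09  7.77] turn [-0.001  0.001 -0.003]
```

Call:
{"method": "step_arm", "body": {"commands": [0, 0.1, 4, 0, 0, 0, 1, 0, 0.1, 6.5, 0, 0, 0, 1, 0, 0.1, 7.8, 0, 0, 0, 1, 0, 0.1, 7.8, 0, 0, 0, 1, 0, 0.1, 7.8, 0, 0, 0, 0.5, 0, 0.1, 7.8, 0, 0, 0, 0, 0, 0.1, 7.8, 0, 0, 0, 0, 0, 0.1, 7.8, 0, 0, 0, 0, 0, 0.1, 7.8, 0, 0, 0, 0, 0, 0.1, 7.8, 0, 0, 0, 0]}}

```text
clock: 8.45
eef_pos: [579.0, 211.1, 33.4]
tool_rot: [3.139, 0.0, 2.016]
force: [-1.3, -0.6, 7.2]
width: 51.5
gripper_force: 61.9
```

```bash
python3 - <<'E'
from h import *
s=ctrl.read_state();print(s['eef_pos'],s['tool_rot'],s['width'],s['gripper_force'],s['force'])
go(482.4,-131,130,np.radians(115.5))
E
```

```text
[578.95418302 211.14336556  33.42795482] [3.13883943e+00 2.76137243e-04 2.01569833e+00] 51.47725628525655 61.91217227275047 [-1.25685711 -0.63745674  7.16085746]
shift [-26.73 -23.41  -9.71] turn [ 0.003  0.    -0.   ]
```

Call:
{"method": "step_arm", "body": {"commands": [0, 0, -3, 0, 0, 0, 0, 0, 0, -7, 0, 0, 0, 0, 0, 0, -10.5, 0, 0, 0, 0, -26.7, -23.4, -10.5, 0, 0, 0, 0, -26.7, -23.4, -10.5, 0, 0, 0, 0, -26.7, -23.4, -10.5, 0, 0, 0, 0, -26.7, -23.4, -10.5, 0, 0, 0, 0, -26.7, -23.4, -10.5, 0, 0, 0, 0, -26.7, -23.4, -10.5, 0, 0, 0, 0, -26.7, -23.4, -10.5, 0, 0, 0, 0]}}

```text
clock: 9.45
eef_pos: [482.6, -127.7, 137.3]
tool_rot: [3.14, 0.001, 2.016]
force: [0.9, 0.2, -1.4]
width: 51.9
gripper_force: 63.4
```

Call:
{"method": "step_arm", "body": {"commands": [0, 0, 0, 0, 0, 0, 0, 0, 0, 4, 0, 0, 0, 0, 0, 0, 6, 0, 0, 0, 0, 0, 0, 6, 0, 0, 0, 0, 0, 0, 6, 0, 0, 0, 0]}}

```text
clock: 9.95
eef_pos: [483.3, -126.0, 77.0]
tool_rot: [3.141, 0.0, 2.016]
force: [-0.3, 0.0, -0.9]
width: 51.4
gripper_force: 63.3
```

```bash
python3 - <<'E'
from h import *
d=snap('wrist','w3')
s=ctrl.read_state();print(s['eef_pos'],s['tool_rot'],s['width'],s['gripper_force'],s['force'])
go(482.4,-131,33,np.radians(115.5))
E
```

```text
[ 483.79003231 -126.03429708   77.42248836] [3.14018324e+00 1.28909286e-03 2.01597931e+00] 51.672509425934024 63.30772053588589 [ 0.78184048  0.021881   -0.5591878 ]
shift [-0.38 -0.35  4.44] turn [0.001 0.001 0.   ]
```

View pics/w3.png

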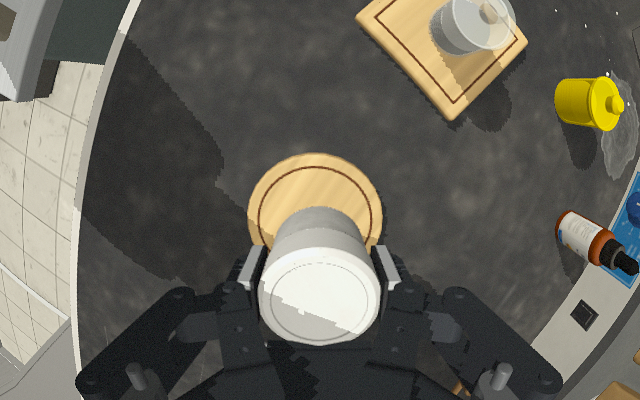

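The tin is held over the round rest, lid inner circle centred near (319,301). I'll work out its offset from the TCP.

```bash
python3 - <<'E'
from h import *
d=load('w3')
g=lambda x,y:atz(d,x,y,114,'wrist')
print(np.mean([g(270,301),g(367,301)],0),np.mean([g(319,262),g(319,340)],0), np.linalg.norm(g(270,301)-g(367,301)))
E
```

```text
[ 482.9 -125.5  114. ] [ 483.7 -126.7  114. ] 40.078423122672866
```

Call:
{"method": "step_arm", "body": {"commands": [-0.4, -0.4, 1.5, 0, 0, 0, 0, -0.4, -0.4, 3, 0, 0, 0, 0, -0.4, -0.4, 4, 0, 0, 0, 0, -0.4, -0.4, 4, 0, 0, 0, 0, -0.4, -0.4, 4, 0, 0, 0, 0]}}

```text
clock: 10.5
eef_pos: [481.5, -131.2, 36.9]
tool_rot: [3.141, 0.001, 2.016]
force: [0.4, 0.4, -0.7]
width: 51.7
gripper_force: 63.3
```

```bash
python3 - <<'E'
from h import *
s=ctrl.read_state();print(s['eef_pos'],s['tool_rot'],s['width'],s['force'])
go(482.4,-131,33.4,np.radians(115.5))
E
```

```text
[ 481.53949423 -131.18963736   36.93851485] [3.14084096e+00 5.95361522e-04 2.01609748e+00] 51.732660175061945 [ 0.40162695  0.35233485 -0.66791011]
shift [-0.02  0.09  0.35] turn [0.001 0.001 0.   ]
```

Call:
{"method": "step_arm", "body": {"commands": [0, 0.1, 0.2, 0, 0, 0, 0, 0, 0.1, 0.35, 0, 0, 0, 0, 0, 0.1, 0.35, 0, 0, 0, 0, 0, 0.1, 0.35, 0, 0, 0, 0.7, 0, 0.1, 0.35, 0, 0, 0, 1, 0, 0.1, 0.35, 0, 0, 0, 1, 0, 0.1, 0.35, 0, 0, 0, 1, 0, 0.1, -4, 0, 0, 0, 1, 0, 0.1, -8, 0, 0, 0, 1, 0, 0.1, -11, 0, 0, 0, 1]}}

```text
clock: 11.5
eef_pos: [482.2, -131.1, 148.1]
tool_rot: [3.141, 0.001, 2.016]
force: [0.7, 0.3, -1.7]
width: 85.3
gripper_force: 0.0
```

```bash
python3 - <<'E'
from h import *
s=ctrl.read_state();print(s['eef_pos'],s['tool_rot'],s['width'],s['force'])
go(508.5,36.4,140,np.radians(115.5))
E
```

```text
[ 482.15385537 -131.05730489  148.06429368] [3.14093927e+00 7.42219370e-04 2.01552093e+00] 85.31971071235758 [ 0.71895881  0.29578665 -1.73180095]
shift [13.98  9.58  0.8 ] turn [ 0.001  0.001 -0.   ]
```

Call:
{"method": "step_arm", "body": {"commands": [14, 9.6, -1.5, 0, 0, 0, 1, 14, 9.6, -1.5, 0, 0, 0, 1, 14, 9.6, -1.5, 0, 0, 0, 1, 14, 9.6, -1.5, 0, 0, 0, 1, 14, 9.6, -1.5, 0, 0, 0, 1, 14, 9.6, -1.5, 0, 0, 0, 1]}}

```text
clock: 12.1
eef_pos: [508.0, 36.6, 161.2]
tool_rot: [-3.141, 0.0, 2.016]
force: [0.4, 0.5, -0.8]
width: 85.1
gripper_force: 0.0
```

```bash
python3 - <<'E'
from h import *
d=snap('wrist','w4'); s=ctrl.read_state();print(s['eef_pos'],s['tool_rot'])
im=d['image'][130:330,190:450,::-1]
cv2.imwrite('pics/w4c.png',cv2.resize(im,None,fx=3,fy=3,interpolation=cv2.INTER_CUBIC))
E
```

```text
[507.87270612  35.54925252 161.15285853] [-3.14057288e+00  6.35783840e-04  2.01452828e+00]
```

View pics/w4c.png

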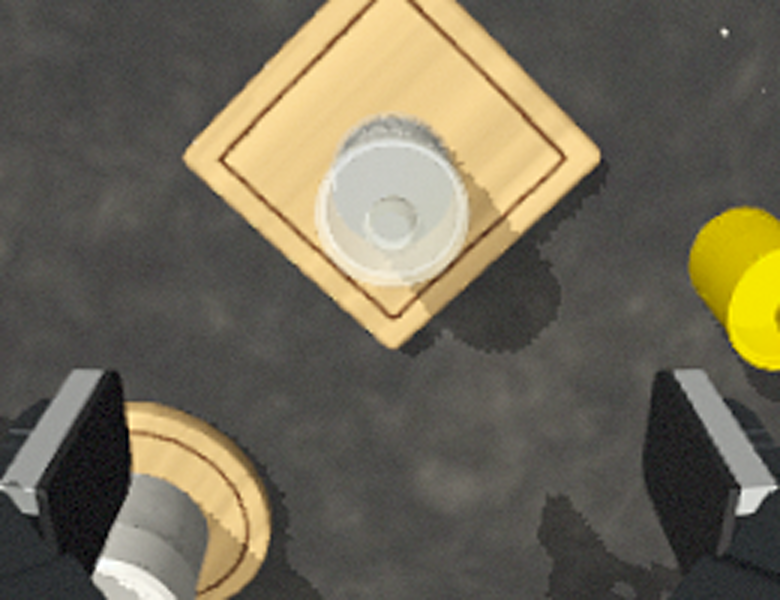

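The bottle's collar is centred at (392,211) in this crop, and the square's routed corners are at (222,158), (563,158) and (393,318).

```bash
python3 - <<'E'
from h import *
d=load('w4')
g=lambda x,y,z:atz(d,190+(x+.5)/3-.5,130+(y+.5)/3-.5,z,'wrist')
for z in (52,58,62,66,70):
    a=[g(*p,z) for p in [(316,211),(468,211),(392,138),(392,285)]];print(z,np.mean(a,0),np.linalg.norm(a[0]-a[1]))
print('sq mid',(g(222,158,12)+g(563,158,12))/2, g(393,318,12))
c=[g(184,157,12),g(601,155,12)];print('outer',np.mean(c,0),np.linalg.norm(c[0]-c[1]))
p=dep(d,190+350/3,130+211/3,'wrist');print(p)
go(509,36,80,np.radians(115.5))
E
```

```text
52 [509.8   35.95  52.  ] 43.07505078348722
58 [508.95   37.625  58.   ] 42.09049773998872
62 [508.4  38.7  62. ] 41.329529394852734
66 [507.85  39.85  66.  ] 40.5685839042972
70 [507.3   40.95  70.  ] 40.03123780249621
sq mid [507.55  41.55  12.  ] [532.   -9.2  12. ]
outer [507.2   42.25  12.  ] 136.6354639176814
[498.4  33.6  60.7]
shift [-0.    0.13  8.12] turn [-0.001  0.001 -0.001]
```

Call:
{"method": "step_arm", "body": {"commands": [0, 0, 4, 0, 0, 0, 1, 0, 0, 6.5, 0, 0, 0, 1, 0, 0, 6.5, 0, 0, 0, 1, 0, 0, 6.5, 0, 0, 0, 1]}}

```text
clock: 12.55
eef_pos: [508.1, 35.1, 96.4]
tool_rot: [-3.14, 0.0, 2.013]
force: [-0.0, 0.8, 0.5]
width: 85.5
gripper_force: 0.0
```

```bash
python3 - <<'E'
from h import *
s=ctrl.read_state();print(s['eef_pos'],s['tool_rot'])
go(508.8,37.5,17,np.radians(115.5))
E
```

```text
[508.10661768  35.13950935  96.41879916] [-3.14043192e+00  3.14651876e-04  2.01303272e+00]
shift [0.19 0.17 7.94] turn [-0.001  0.    -0.003]
```

Call:
{"method": "step_arm", "body": {"commands": [0.2, 0.2, 3, 0, 0, 0, 1, 0.2, 0.2, 6, 0, 0, 0, 1, 0.2, 0.2, 7.9, 0, 0, 0, 1, 0.2, 0.2, 7.9, 0, 0, 0, 1, 0.2, 0.2, 7.9, 0, 0, 0, 0.5, 0.2, 0.2, 7.9, 0, 0, 0, 0.3, 0.2, 0.2, 7.9, 0, 0, 0, 0, 0.2, 0.2, 7.9, 0, 0, 0, 0, 0.2, 0.2, 7.9, 0, 0, 0, 0, 0.2, 0.2, 7.9, 0, 0, 0, 0]}}

```text
clock: 13.55
eef_pos: [509.9, 39.6, 18.4]
tool_rot: [3.14, 0.001, 2.016]
force: [-1.1, -0.3, 7.2]
width: 38.5
gripper_force: 62.3
```

```bash
python3 - <<'E'
from h import *
s=ctrl.read_state();print(s['eef_pos'],s['tool_rot'],s['width'],s['gripper_force'],s['force'])
go(574.7,208,90,np.radians(115.5))
E
```

```text
[509.94807177  39.58310061  18.40824982] [3.13987058e+00 5.38391003e-04 2.01571621e+00] 38.46314689873256 62.308870194028714 [-1.07017549 -0.2974807   7.23200695]
shift [12.41 13.11 -7.14] turn [ 0.002  0.001 -0.   ]
```

Call:
{"method": "step_arm", "body": {"commands": [0, 0, -3, 0, 0, 0, 0, 0, 0, -7, 0, 0, 0, 0, 12.4, 13.1, -7, 0, 0, 0, 0, 12.4, 13.1, -7, 0, 0, 0, 0, 12.4, 13.1, -7, 0, 0, 0, 0, 12.4, 13.1, -7, 0, 0, 0, 0, 12.4, 13.1, -4, 0, 0, 0, 0, 12.4, 13.1, -4, 0, 0, 0, 0, 12.4, 13.1, -4, 0, 0, 0, 0, 12.4, 13.1, -4, 0, 0, 0, 0]}}

```text
clock: 14.55
eef_pos: [574.6, 206.5, 58.3]
tool_rot: [3.141, 0.001, 2.014]
force: [-0.7, -1.0, -0.5]
width: 38.9
gripper_force: 62.7
```

```bash
python3 - <<'E'
from h import *
d=snap('wrist','w5'); s=ctrl.read_state();print(s['eef_pos'],s['tool_rot'],s['width'],s['force'])
cv2.imwrite('pics/w5c.png',cv2.resize(d['image'][130:360,190:450,::-1],None,fx=2.6,fy=2.6,interpolation=cv2.INTER_CUBIC))
go(574.7,208,18.5,np.radians(115.5))
E
```

```text
[574.80953625 206.71154187  58.53177824] [3.14030170e+00 6.11457364e-04 2.01390208e+00] 38.65255260388244 [-0.615301   -0.38733484  0.12244843]
shift [0.12 0.04 4.  ] turn [ 0.001  0.001 -0.002]
```

View pics/w5c.png

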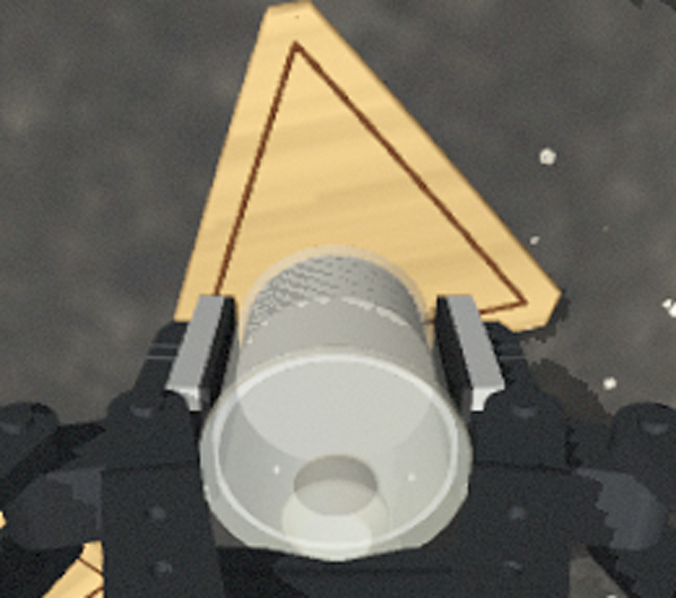

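The bottle is held over the triangle with its collar centred near (336,455). I'll check the offset.

```bash
python3 - <<'E'
from h import *
d=load('w5')
g=lambda x,y,z:atz(d,190+(x+.5)/2.6-.5,130+(y+.5)/2.6-.5,z,'wrist')
for z in (94,98,102): print(np.mean([g(336,355,z),g(336,557,z)],0),np.linalg.norm(g(336,355,z)-g(336,557,z)))
E
```

```text
[576.35 202.8   94.  ] 41.82403615147632
[575.05 205.6   98.  ] 40.301985062773305
[573.7 208.3 102. ] 38.73706235635326
```

Call:
{"method": "step_arm", "body": {"commands": [0.2, 0, 2, 0, 0, 0, 0, 0.2, 0, 3.3, 0, 0, 0, 0, 0.2, 0, 3.9, 0, 0, 0, 0, 0.2, 0, 3.9, 0, 0, 0, 0, 0.2, 0, 4, 0, 0, 0, 0, 0.2, 0, 4, 0, 0, 0, 0]}}

```text
clock: 15.2
eef_pos: [573.6, 209.3, 18.1]
tool_rot: [3.141, 0.0, 2.015]
force: [0.1, -0.9, 4.9]
width: 38.6
gripper_force: 66.5
```

```bash
python3 - <<'E'
from h import *
s=ctrl.read_state();print(s['eef_pos'],s['tool_rot'],s['width'],s['force'])
E
```

```text
[573.61025314 209.32149425  18.10830918] [3.14104818e+00 1.10103473e-04 2.01526578e+00] 38.602250420926865 [ 0.09125894 -0.91715748  4.89126496]
```

Contact made at 4.9 N. I'll open, rise, then go back towards the plate.

Call:
{"method": "step_arm", "body": {"commands": [0, 0, 0, 0, 0, 0, 0.6, 0, 0, 0, 0, 0, 0, 0.8, 0, 0, 0, 0, 0, 0, 1, 0, 0, 0, 0, 0, 0, 1, 0, 0, -4, 0, 0, 0, 1, 0, 0, -9, 0, 0, 0, 1, 0, 0, -14, 0, 0, 0, 1, 0, 0, -14, 0, 0, 0, 1, 0, 0, -14, 0, 0, 0, 1]}}

```text
clock: 16.1
eef_pos: [573.9, 210.1, 158.8]
tool_rot: [3.139, -0.0, 2.016]
force: [-0.3, -0.3, -0.8]
width: 85.3
gripper_force: 0.0
```

```bash
python3 - <<'E'
from h import *
d=snap('wrist','w6');s=ctrl.read_state();print(s['eef_pos'],s['tool_rot'],s['width'],s['force'])
cv2.imwrite('pics/w6c.png',cv2.resize(d['image'][110:310,190:450,::-1],None,fx=3,fy=3,interpolation=cv2.INTER_CUBIC))
go(510,-200,160,np.radians(115.5));go(528,-312,160,np.radians(115.5))
E
```

```text
[572.74577735 209.83017925 157.22680182] [-3.14126168e+00 -4.84888190e-04  2.01600328e+00] 85.3564221864154 [ 0.01962352 -0.20892011  0.54890776]
shift [-34.29 -23.31  -0.29] turn [-0. -0.  0.]
shift [-45.17 -26.51  -0.29] turn [-0. -0.  0.]
```

View pics/w6c.png

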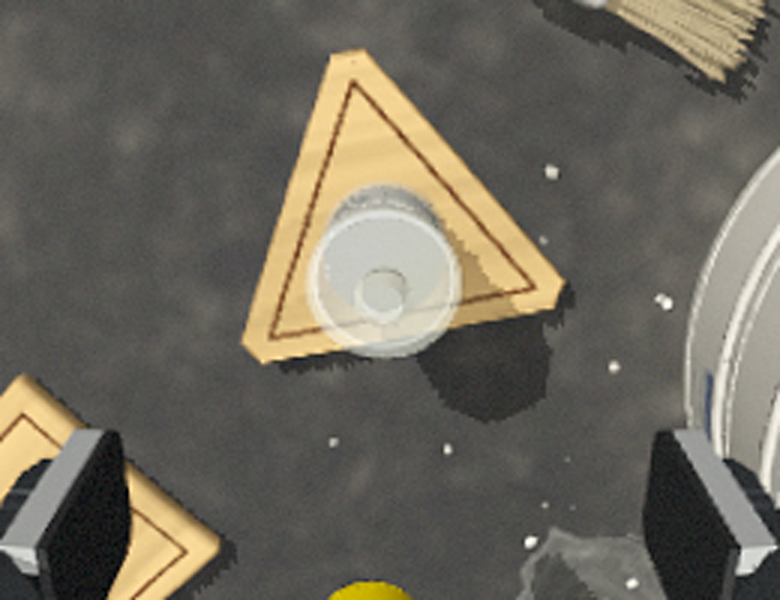

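The bottle stands upright, collar centred at (385,282), with routed corners at (352,83), (535,289) and (270,337). I'll measure while going back to the cube.

```bash
python3 - <<'E'
from h import *
d=load('w6')
g=lambda x,y,z:atz(d,190+(x+.5)/3-.5,110+(y+.5)/3-.5,z,'wrist')
t=np.array([g(*p,12) for p in [(352,83),(535,289),(270,337)]]);print('tri',t.mean(0))
for z in (58,62): print(np.mean([g(*p,z) for p in [(308,282),(461,282),(384,207),(384,357)]],0))
print('body bottom edge', g(384,185,12))
E
```

```text
tri [574.83333333 208.2         12.        ]
[574.25  208.225  58.   ]
[573.7  209.35  62.  ]
body bottom edge [566.6 224.2  12. ]
```

Call:
{"method": "step_arm", "body": {"commands": [-45.2, -26.5, 0, 0, 0, 0, 1, -45.2, -26.5, 0, 0, 0, 0, 1, -45.2, -26.5, 0, 0, 0, 0, 1, -45.2, -26.5, 0, 0, 0, 0, 1, -45.2, -26.5, 0, 0, 0, 0, 1, -45.2, -26.5, 0, 0, 0, 0, 1, -45.2, -26.5, 0, 0, 0, 0, 1, -45.2, -26.5, 0, 0, 0, 0, 1, -45.2, -26.5, 0, 0, 0, 0, 1, -45.2, -26.5, 0, 0, 0, 0, 1]}}

```text
clock: 17.15
eef_pos: [529.0, -289.7, 155.2]
tool_rot: [-3.139, -0.003, 2.016]
force: [0.2, 0.5, -0.4]
width: 85.5
gripper_force: 0.0
```

```bash
python3 - <<'E'
from h import *
s=ctrl.read_state();print(s['eef_pos'],s['tool_rot'])
go(528,-312,160,np.radians(115.5))
E
```

```text
[ 529.01321519 -289.68533745  155.16958252] [-3.13935245 -0.00341083  2.01575246]
shift [-1.97 -1.05 -0.49] turn [-0.002 -0.003 -0.   ]
```

Call:
{"method": "step_arm", "body": {"commands": [-2, -1, 0, 0, 0, 0, 1, -2, -0.9, 4, 0, 0, 0, 1, -2, -0.9, 7, 0, 0, 0, 1, -2, -0.9, 7, 0, 0, 0, 1, -2, -0.9, 7, 0, 0, 0, 1]}}

```text
clock: 17.65
eef_pos: [530.2, -309.9, 86.0]
tool_rot: [-3.14, -0.003, 2.016]
force: [0.8, -0.7, -0.2]
width: 85.6
gripper_force: 0.0
```

```bash
python3 - <<'E'
from h import *
d=snap('wrist','w7');s=ctrl.read_state();print(s['eef_pos'],s['tool_rot'])
cv2.imwrite('pics/w7.png',d['image'][100:400,190:450,::-1])
go(526.3,-311.5,13.5,np.radians(115.5))
E
```

```text
[ 531.23399008 -310.47776636   87.40486254] [-3.14122195e+00 -1.35336480e-04  2.01600447e+00]
shift [ 0.12 -0.49  7.39] turn [-0. -0.  0.]
```

View pics/w7.png

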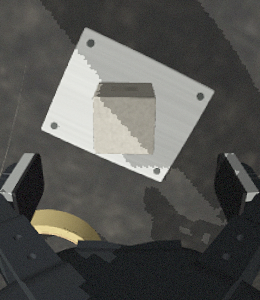

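The cube stands at (124,122) on the plate, square to the fingers and about 5 mm left of centre, which matches the computed shift.

Call:
{"method": "step_arm", "body": {"commands": [0.1, -0.5, 3, 0, 0, 0, 1, 0.1, -0.5, 6, 0, 0, 0, 1, 0.1, -0.5, 7.2, 0, 0, 0, 1, 0.1, -0.5, 7.2, 0, 0, 0, 1, 0.1, -0.5, 7.2, 0, 0, 0, 0.5, 0.1, -0.5, 7.2, 0, 0, 0, 0, 0.1, -0.5, 7.2, 0, 0, 0, 0, 0.1, -0.5, 7.2, 0, 0, 0, 0, 0.1, -0.5, 7.2, 0, 0, 0, 0, 0.1, -0.5, 7.2, 0, 0, 0, 0]}}

```text
clock: 18.7
eef_pos: [527.2, -312.3, 16.8]
tool_rot: [3.14, 0.002, 2.016]
force: [-0.8, 0.4, 7.5]
width: 38.9
gripper_force: 61.7
```

```bash
python3 - <<'E'
from h import *
s=ctrl.read_state();print(s['eef_pos'],s['tool_rot'],s['width'],s['gripper_force'],s['force'])
go(507.4,40.6,150,np.radians(115.5)); print(np.degrees(np.arctan2(507.4-445.9,40.6-10.6)))
E
```

```text
[ 527.19434905 -312.27515572   16.84290268] [3.14001052e+00 2.00447698e-03 2.01570419e+00] 38.91097623782075 61.66527986526489 [-0.80945255  0.35140499  7.52908503]
shift [ 32.68  13.42 -13.36] turn [ 0.002  0.002 -0.   ]
63.99665415548856
```

Call:
{"method": "step_arm", "body": {"commands": [0, 0, -3, 0, 0, 0, 0, 0, 0, -8, 0, 0, 0, 0, 0, 0, -13, 0, 0, 0, 0, 32.7, 13.4, -13, 0, 0, 0, 0, 32.7, 13.4, -13, 0, 0, 0, 0, 32.7, 13.4, -13, 0, 0, 0.2, 0, 32.7, 13.4, -13, 0, 0, 0.4, 0, 32.7, 13.4, -13, 0, 0, 0.6, 0, 32.7, 13.4, -13, 0, 0, 0.78, 0, 32.7, 13.4, -13, 0, 0, 0.78, 0]}}

```text
clock: 19.7
eef_pos: [506.2, 39.8, 145.7]
tool_rot: [3.141, -0.001, 1.259]
force: [1.8, 0.7, -0.9]
width: 39.7
gripper_force: 60.5
```

Call:
{"method": "step_arm", "body": {"commands": [0, 0, 0, 0, 0, 0, 0, 0, 0, 0, 0, 0, 0, 0]}}

```text
clock: 19.9
eef_pos: [506.3, 40.1, 145.3]
tool_rot: [-3.141, -0.0, 1.272]
force: [-0.1, -0.6, -1.3]
width: 39.1
gripper_force: 60.7
```

```bash
python3 - <<'E'
from h import *
s=ctrl.read_state();print(s['eef_pos'],s['tool_rot'],s['width'],s['qpos'])
go(507.4,40.8,65,np.radians(71))
E
```

```text
[506.34753724  40.13013328 145.31558574] [-3.14148395e+00 -8.96479217e-05  1.27195317e+00] 39.13667559703969 [-0.48078686  0.60984033  0.52209361  2.00524324 -0.49079686  0.65132056
  0.06296794]
shift [0.09 0.08 8.03] turn [-0.    -0.     0.033]
```

Call:
{"method": "step_arm", "body": {"commands": [0.1, 0.1, 5, 0, 0, 0.03, 0, 0.1, 0.1, 9, 0, 0, 0.03, 0, 0.1, 0.1, 10.8, 0, 0, 0.03, 0, 0.1, 0.1, 10.8, 0, 0, 0.03, 0, 0.1, 0.1, 10.8, 0, 0, 0.03, 0]}}

```text
clock: 20.4
eef_pos: [508.3, 36.3, 37.8]
tool_rot: [3.141, 0.0, 1.233]
force: [0.1, 0.0, -1.7]
width: 39.3
gripper_force: 60.7
```

```bash
python3 - <<'E'
from h import *
d=snap('wrist','w8');s=ctrl.read_state();print(s['eef_pos'],s['tool_rot'],s['width'])
cv2.imwrite('pics/w8.png',cv2.resize(d['image'][130:390,190:450,::-1],None,fx=2.2,fy=2.2))
go(507.4,40.8,25,np.radians(71))
E
```

```text
[508.88136708  36.78471229  38.41660179] [ 3.13955926e+00 -2.86596041e-04  1.23364310e+00] 39.69893168119959
shift [ 0.33 -0.28  1.34] turn [ 0.002 -0.    -0.006]
```

View pics/w8.png

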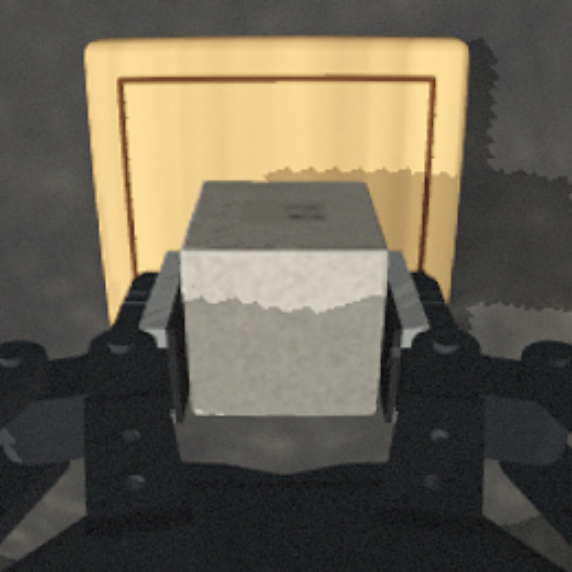

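The cube is square with the board and slightly right (284 against 278). I'll compute its offset.

```bash
python3 - <<'E'
from h import *
d=load('w8')
g=lambda x,y,z:atz(d,190+(x+.5)/2.2-.5,130+(y+.5)/2.2-.5,z,'wrist')
c=np.array([g(*p,65.6) for p in [(183,250),(386,250),(378,414),(190,414)]]);print(c.mean(0),np.linalg.norm(c[0]-c[1]),np.linalg.norm(c[1]-c[2]))
r=[g(120,80,12),g(435,79,12)];m=(r[0]+r[1])/2;e=(r[1]-r[0]);L=np.linalg.norm(e);print('routed side',L,'mid',m)
n=np.array([-e[1],e[0]])/L
for k in(1,-1):print(m[:2]+k*n*L/2)
E
```

```text
[508.85  39.5   65.6 ] 37.63641853311763 38.99243516375965
routed side 80.07696297937375 mid [521.   79.1  12. ]
[534.2 116.9]
[507.8  41.3]
```

Call:
{"method": "step_arm", "body": {"commands": [0.2, -0.2, 0, 0, 0, 0, 0, 0.2, -0.2, 0.6, 0, 0, 0, 0, 0.2, -0.2, 1.2, 0, 0, 0, 0, 0.2, -0.2, 1.3, 0, 0, 0, 0, 0.2, -0.2, 1.4, 0, 0, 0, 0, 0.2, -0.2, 1.4, 0, 0, 0, 0]}}

```text
clock: 21.05
eef_pos: [506.9, 41.4, 24.7]
tool_rot: [3.141, -0.002, 1.236]
force: [-3.4, 1.6, 17.6]
width: 39.5
gripper_force: 63.0
```

```bash
python3 - <<'E'
from h import *
s=ctrl.read_state();print(s['eef_pos'],s['tool_rot'],s['width'],s['force'])
E
```

```text
[506.94288173  41.35204544  24.74400707] [ 3.14092267e+00 -1.79408370e-03  1.23605838e+00] 39.536473407170384 [-3.36365505  1.58892258 17.55488574]
```

Contact made. I'll open, rise, and back away towards the robot's left.

Call:
{"method": "step_arm", "body": {"commands": [0, 0, -0.1, 0, 0, 0, 0, 0, 0, -0.1, 0, 0, 0, 0.6, 0, 0, -0.1, 0, 0, 0, 0.8, 0, 0, -0.1, 0, 0, 0, 1, 0, 0, -0.1, 0, 0, 0, 1, 0, 0, -4, 0, 0, 0, 1, 0, 0, -9, 0, 0, 0, 1, 0, 0, -14, 0, 0, 0, 1, 0, 0, -18, 0, 0, 0, 1, 0, 0, -18, 0, 0, 0, 1]}}

```text
clock: 22.05
eef_pos: [510.0, 40.6, 208.1]
tool_rot: [3.133, -0.004, 1.236]
force: [1.1, -0.2, -0.1]
width: 85.6
gripper_force: 0.0
```

```bash
python3 - <<'E'
from h import *
d=snap('wrist','w9');s=ctrl.read_state();print(s['eef_pos'],s['tool_rot'],s['width'],s['force'])
e=snap('side','s9')
a=cv2.resize(d['image'][:,:,::-1],(480,300),interpolation=cv2.INTER_AREA)
b=cv2.resize(d['image'][110:230,240:400,::-1],(400,300),interpolation=cv2.INTER_CUBIC)
c=cv2.resize(e['image'][130:290,200:400,::-1],(375,300),interpolation=cv2.INTER_CUBIC)
cv2.imwrite('pics/w9.png',np.hstack([b,c]))
E
```

```text
[508.24070288  41.13077615 205.67061382] [ 3.13686086e+00 -2.84164886e-03  1.23619614e+00] 85.52867170162291 [ 0.04136215  0.64285225 -0.87717565]
```

View pics/w9.png

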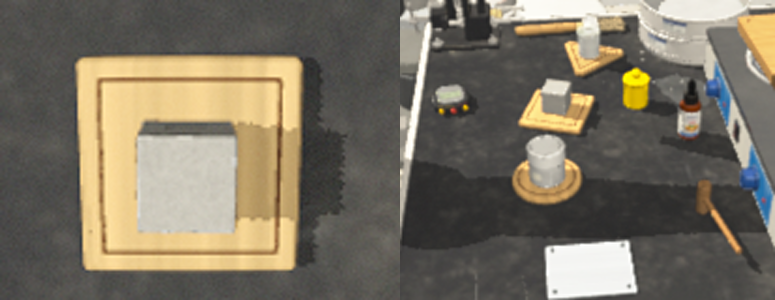

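All three samples stand upright on their proper rests, and the bystanders look unmoved. Numeric checks for the cube and tin:

```bash
python3 - <<'E'
from h import *
d=load('w9')
g=lambda x,y,z:atz(d,240+(x+.5)/2.5-.5,110+(y+.5)/2.5-.5,z,'wrist')
print('cube',np.mean([g(*p,52) for p in [(137,136),(237,134),(236,231),(138,233)]],0),'sq',np.mean([g(*p,12) for p in [(99,79),(281,79),(279,251),(103,253)]],0))
t=snap('top','t9')
def blob(im,u0,u1,v0,v1,z):
    c=im['image'][v0:v1,u0:u1].astype(int); m=(c.min(2)>150)&(c.max(2)-c.min(2)<40)
    n,l,st,ce=cv2.connectedComponentsWithStats(m.astype(np.uint8)); k=1+st[1:,4].argmax()
    print(st[k]); return atz(im,u0+ce[k][0],v0+ce[k][1],z)
print('tin now',blob(t,305,358,215,275,70),'tin start by same',blob(load('top0'),170,215,185,230,70))
E
```

```text
cube [507.575  43.85   52.   ] sq [508.225  41.35   12.   ]
[ 16  19  21  22 375]
[  7  12  24  23 417]
tin now [ 483.5 -133.6   70. ] tin start by same [577.5 206.9  70. ]
```

```bash
python3 -c "
from cell import ctrl
print(ctrl.finish_job())"
```

```text
the job is handed in; nothing more can be done
None
```

I handed the job in at about 22 s: the mortar cube is on the square rest, the tin on the round rest and the weighing bottle on the triangular rest, all upright, let go and within about 3 mm of centre by my camera measurements, and I touched none of the bystanders.

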